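Fit the stop plate in the bristle-levelling jig

TASK

In the brush workshop, take the stop plate with the blue grip out of its wooden stand and fit it in the levelling jig: set its foot down in the jig's slot with its top leaning out over the deck, so that it passes in front of the two steel hooks, then straighten it up until it rests back against the two posts under the hooks, and let go. It must stay there, fully down in the slot, upright, square to the jig and with its grip about midway between the hooks; leave the plate with the red grip in its own stand.

Things in the scene. Friction and masses are not known exactly. Their poses are not given: they have to be found in the camera images.
- blue_plate: Stop plate: aluminium, 8 mm thick (x), 120 wide (y), 70 tall (z), 240 g, with a blue upright grip mid-top, 14 thick (x), 36 wide (y), 70 to 125 mm above the foot: pinch it across the 14 mm, 100 mm above the foot. Front and back alike. Origin: centre of the foot (bottom edge). Starts upright, loose (5 degrees) in a fixed stand 45 mm tall, 60 x 140, in a slot 11 wide, 33 deep: lift straight out.
- red_plate: A plate of the same shape with a red grip, in a like stand of its own; to be left alone. Origin and axes as for the blue plate.
- slot (a point): Slot across the jig, a fixed wooden block 160 x 160 x 30 mm. Point: middle of the slot floor, 14 mm above the bench. x points from the deck (robot side) over the slot to the posts, y along the slot, z up. Slot 20 mm wide (x -10 to +10), 16 deep; its deck-side edge is flared 45 degrees, from x -10 at 9 mm above the floor to x -17 at the top. Lean the plate's top about 25 degrees to -x to enter.
- hooks (a point): Midway between the hooks' front lower edges, 78 mm above the slot floor, over its middle; axes as slot. Two steel posts, 32 to 66 mm either side in y, rise behind the slot, faces leaning 5 degrees to +x from its back bottom corner (slot x 10, z 0); a plate against them stays by its weight. Each hook juts 16 mm forward of its face, 7 mm thick. Between and behind the posts is free for fingers.
Not all that is in view belongs to the job. Leave any purple or turquoise look-alike of the blue_plate alone.

How it is judged:
On the way:
1. the blue plate's foot is down in the jig's slot while the plate leans out by 10 to 50 degrees (x of blue_plate in the frame of slot between -0.014 and 0.014 m and y of blue_plate in the frame of slot between -0.02 and 0.02 m and z of blue_plate in the frame of slot below 0.014 m and angle between blue_plate's own z axis and vertical between 0.175 and 0.873 rad), for 0.1 s.
At the end, for the whole second after the job is handed in: The blue plate stands at rest in the jig: its foot within 6 mm of the slot floor, within 11 mm of the slot's middle line and within 20 mm of the middle along the slot, less than 16 degrees from vertical and within 11 degrees of square to the jig; the red plate within 30 mm of where it was (x of blue_plate in the frame of slot between -0.011 and 0.011 m and y of blue_plate in the frame of slot between -0.02 and 0.02 m and z of blue_plate in the frame of slot below 0.006 m and angle between blue_plate's own z axis and vertical below 0.28 rad and angle between the y axis of blue_plate and the y axis of slot, either way round below 0.2 rad and linear speed of blue_plate below 0.02 m/s and distance of red_plate from where it was at the start of the episode below 0.03 m); the robot touches nothing.
It fails at once if the red plate is moved by more than 30 mm (distance of red_plate from where it was at the start of the episode above 0.03 m).
It also fails if it takes over 46 s, if anything falls off the work surface, if the arm or the gripper's body presses on something with over 40 N, if the wrist force passes 120 N, or if a joint passes its speed limit or range.

ROBOT

A 6-joint arm with a two-finger parallel gripper is mounted at the origin on the work surface. World frame = base frame: x ahead of the robot, y to its left, z up, the work surface at z = 0. Lengths are in m, angles in rad, forces in N, time in s.
With the tool pointing down it reaches from about 0.25 to 0.775 m from the base axis. Payload 4 kg.
Tool frame: the origin (TCP) lies at the very end of the fingers, on their centre line; the grasp point (between the pads) lies 19 mm behind it; z points along the fingers, y is the line along which they close (so a half turn about z gives the same grasp; the last joint's range is limited). The gripper opens to 94 mm and grips with 3 to 60 N. Pads are 16 mm wide; open, the fingers measure 119 mm over their backs; the gripper's body (75 mm by 177 mm) begins 78 mm behind the grasp point.
Start: joints at [1.129, 0.087, 1.371, -0, 1.684, -0.103], TCP at [0.183, 0.519, 0.206] pointing down, gripper open.
Joint ranges: [-3.1, 3.1], [-0.76, 2.03], [0.27, 2.55], [-1.08, 4.22], [0.17, 2.65], [-2.57, 2.57]. Speed limits (rad/s): [2.79, 2.79, 3.14, 3.14, 3.14, 3.14].

INTERFACE

Orientations are given as a unit quaternion [x, y, z, w].
In Python, from cell import r gives the robot as it stands.
- The arm moves only by the shell command python3 -m inch 'ROWS' [OPENING] [FORCE]. ROWS is JSON, a list of rows, each a list of 4 numbers: the shift along the tool's x, y, z in mm, then the turn about the tool's z in rad. In form: [[dx, dy, dz, turn], ...]. A call has 1 to 5 rows; each row is the pose to reach, as a shift and turn from the pose commanded when the call began, along the tool's axes at that moment; what a row does not reach only later rows make up. A row lasts 1/10 s, in which the tool goes at most 50 mm and 8.59 degrees, less where a joint would pass 70% of its speed; a pose out of reach is approached as far as the arm can. A call with a gripper value outside its range is refused whole. OPENING is the finger opening in mm, from 0 to 94, set as the call begins (- or left out, the last holds). The fingers move at their own pace and stop on an object; FORCE is the grip in N (left out, the last holds). Time passes only in rows, so rows that repeat a pose let the fingers close. It gives the time, the measured TCP pose, the force, the opening and the grip force at its end, in the units of the state.
- r.read_state(): the state, without advancing time (a new reading comes with each control period).
- r.get_image(name): name is "side" or "top" or "wrist"; returns the picture (480x640x3 uint8, blue, green, red); there is no depth.
- r.get_calibration(name): a dict with "mtx" (3x3 intrinsics, pixels), "dist_coeffs" ([k1, k2, p1, p2, k3] as OpenCV has them; the pictures are not rectified), "cam_to_world" (4x4, takes a point from camera to world coordinates); the wrist camera has in their place "T_tool_cam" (4x4, takes a point from camera to tool coordinates, whose origin is the TCP and whose axes are the flange's). Camera axes: x right, y down, z forward; pixel columns grow to the right and rows downward; lengths in m; the calibration is good to about 2 mm. A picture is of the moment at which its call begins: read the wrist's pose just before it. get_calibration takes no time and is no camera call.
- r.finish_job(): hands the job in; it is judged then, once.
The state is a dict: "time": time; "joint_positions": joint angles; "joint_vel": joint speeds; "joint_efforts": joint torques, N m; "tcp_pos": TCP position; "tool_rot": TCP orientation; "force": force on the tool from outside, world axes, zero at the start; "torque": the same for the moment, N m; "opening": finger opening in m; "grip_force": force on a finger pad.
Only numpy, scipy, OpenCV 4.12 (cv2) and the standard library are available. Lean on these libraries where they do the work, as an engineer would, in place of code of your own. Each camera call takes 0.05 s, during which the arm holds its last target. There are 200 camera calls.

## Working session

There is one attempt and no reset: what is moved stays moved. The work goes in short steps, Python scripts to look and compute and a shell command to move; the robot and the scene stay as the last step left them, time stands still between calls to the robot, and variables do not carry over. Pictures are saved under pics/ and viewed, at most 10 in all, crops included, and the job is handed in when it is done.

```bash
mkdir -p pics; ls
python3 - <<'E'
from cell import r
import cv2,numpy as np
s=r.read_state();print(s)
for n in ("top","side"):
    cv2.imwrite(f"pics/{n}0.png",r.get_image(n))
    c=r.get_calibration(n);print(n,c["mtx"],c["dist_coeffs"],np.round(c["cam_to_world"],3))
print(r.get_calibration("wrist"))
E
```

```text
pics
{'time': 0.0, 'joint_positions': array([ 1.12886680e+00,  8.79325053e-02,  1.37220102e+00,  3.18605608e-05,
        1.68358543e+00, -1.03092518e-01]), 'joint_vel': array([-1.87369085e-04,  3.66078739e-04, -9.87265575e-05,  2.14647893e-03,
        3.76450792e-04, -6.29398620e-04]), 'joint_efforts': array([-1.11790489e-04, -3.40201485e+01, -3.02419138e+01,  7.14623882e-02,
        3.33149219e-02, -1.37530033e-04]), 'tcp_pos': array([0.18257816, 0.51825276, 0.20434347]), 'tool_rot': array([ 1.68607362e-01,  9.85682721e-01, -1.01966048e-03, -3.01395294e-04]), 'force': array([-0.54584002, -1.02581456,  0.63526323]), 'torque': array([-0.0169621 , -0.01150702,  0.00560877]), 'grip_force': 0.0, 'opening': 0.09452434408549716}
top [[441.59737326   0.         318.4134714 ]
 [  0.         441.59737326 238.22209246]
 [  0.           0.           1.        ]] [-0.00403912  0.          0.          0.          0.        ] [[ 0.008 -0.992  0.124  0.398]
 [-1.    -0.008 -0.001  0.016]
 [ 0.002 -0.124 -0.992  0.733]
 [ 0.     0.     0.     1.   ]]
side [[496.85305778   0.         316.35427575]
 [
[... 177 characters left out ...]
[-0.376 -0.611  0.696 -0.61 ]
 [ 0.02  -0.757 -0.654  0.638]
 [ 0.     0.     0.     1.   ]]
{'mtx': array([[399.71409851,   0.        , 312.75160306],
       [  0.        , 399.71409851, 237.68242546],
       [  0.        ,   0.        ,   1.        ]]), 'dist_coeffs': array([-0.06916789,  0.        ,  0.        ,  0.        ,  0.        ]), 'T_tool_cam': array([[ 1.35672264e-03, -9.61857942e-01, -2.73546083e-01,
         7.95131755e-02],
       [ 9.99998821e-01,  1.50181515e-03, -3.21012780e-04,
        -1.47310058e-04],
       [ 7.19584344e-04, -2.73545325e-01,  9.61858845e-01,
        -1.78893320e-01],
       [ 0.00000000e+00,  0.00000000e+00,  0.00000000e+00,
         1.00000000e+00]])}
```

View pics/top0.png

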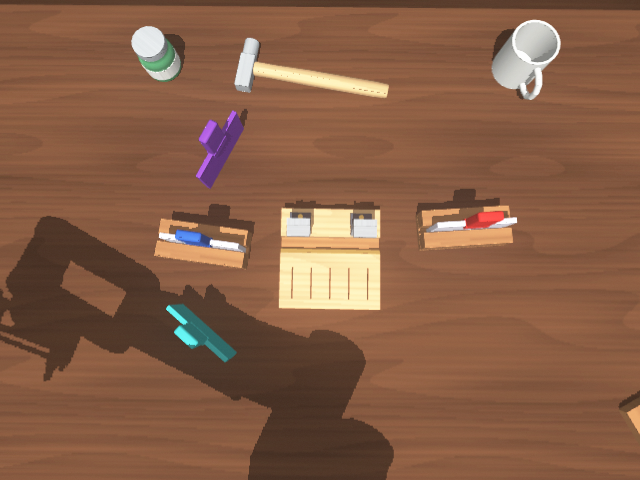

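View pics/side0.png

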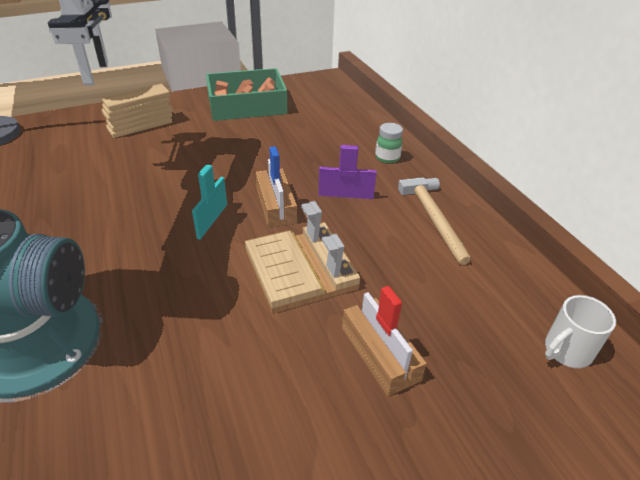

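Top view: the blue grip is at (195,238) in the left stand. Things that could be mistaken for it are purple (210,137), turquoise (187,333) and red (488,220). The jig is centred at about (330,258), with hooks at (299,224) and (364,224). I choose (195,238) and check it in a close crop.

Run:
```python
import cv2
i=cv2.imread("pics/top0.png")
cv2.imwrite("pics/crop.png",cv2.resize(i[195:320,145:395],None,fx=3.2,fy=3.2,interpolation=cv2.INTER_CUBIC))
```

```text
(no output)
```

View pics/crop.png

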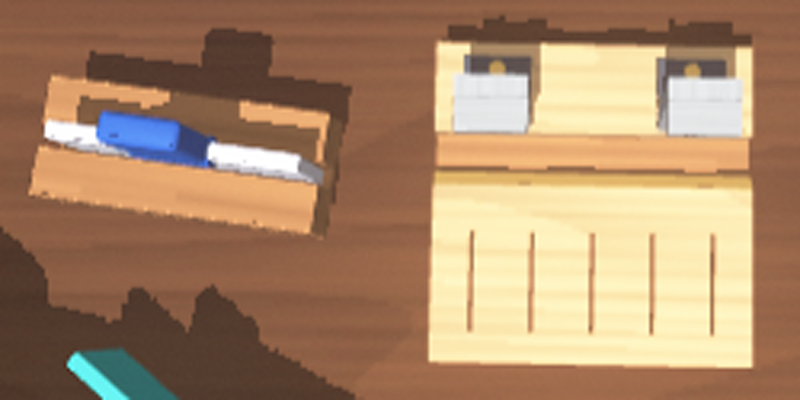

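The crop shows the blue grip's top face at about (100–182, 112–150), between the plate's ends at (45,131) and (318,173). It is the blue plate on white aluminium in its stand. The jig's corners and its slot are clear.

```bash
cat > h.py <<'E'
import cv2,numpy as np
from cell import r
from scipy.spatial.transform import Rotation as R
def ray(name,uv,z,T=None):
    c=r.get_calibration(name); T=c["cam_to_world"] if T is None else T; T=np.asarray(T)
    n=cv2.undistortPoints(np.array(uv,float).reshape(-1,1,2),np.array(c["mtx"]),np.array(c["dist_coeffs"]))[:,0]
    d=np.c_[n,np.ones(len(n))]@T[:3,:3].T; o=T[:3,3]
    return o+d*((z-o[2])/d[:,2])[:,None]
def wristT(s):
    T=np.eye(4);T[:3,:3]=R.from_quat(s["tool_rot"]).as_matrix();T[:3,3]=s["tcp_pos"]
    return T@np.asarray(r.get_calibration("wrist")["T_tool_cam"])
def yaw(p,q): d=q-p; return np.degrees(np.arctan2(d[1],d[0]))
E
python3 - <<'E'
from h import *
c=lambda L:np.array(L)/3.2+[145,195]
np.set_printoptions(precision=4,suppress=True)
J=ray("top",c([(429,361),(752,366),(752,41),(437,41)]),.03)
print("jig",J,J.mean(0),[np.linalg.norm(J[i]-J[i-1]) for i in range(4)],[yaw(J[i-1],J[i]) for i in range(4)])
S=ray("top",c([(50,75),(350,88),(325,236),(30,195)]),.045);print("stand",S,S.mean(0),yaw(S[1],S[0]),yaw(S[2],S[3]))
G=ray("top",c([(100,112),(183,122),(178,150),(98,138)]),.137);print("grip",G,G.mean(0),yaw(G[1],G[0]),[np.linalg.norm(G[i]-G[i-1]) for i in range(4)])
P=ray("top",c([(45,131),(320,173)]),.082);print("plate",P,P.mean(0),yaw(P[1],P[0]),np.linalg.norm(P[0]-P[1]))
H=ray("top",c([(454,132),(529,132),(667,135),(742,136)]),.099);print("hookfront",H)
E=ray("top",c([(437,135),(750,135)]),.03);print("slot back edge",E)
F=ray("top",c([(434,170),(751,175)]),.03);print("slot flare edge",F)
E
```

```text
jig [[ 0.3747  0.0764  0.03  ]
 [ 0.3735 -0.0825  0.03  ]
 [ 0.536  -0.084   0.03  ]
 [ 0.5348  0.0754  0.03  ]] [ 0.4548 -0.0037  0.03  ] [np.float64(0.1600219878932175), np.float64(0.15890742544603967), np.float64(0.16252630272856347), np.float64(0.15939891438215661)] [np.float64(179.62846027699052), np.float64(-90.43397070833757), np.float64(-0.5388328361555501), np.float64(90.46617607475156)]
stand [[0.5132 0.2648 0.045 ]
 [0.5079 0.1166 0.045 ]
 [0.4349 0.1269 0.045 ]
 [0.4538 0.2715 0.045 ]] [0.4775 0.1949 0.045 ] 87.94843640760983 82.57723669288224
grip [[0.482  0.2094 0.137 ]
 [0.478  0.1738 0.137 ]
 [0.466  0.1755 0.137 ]
 [0.4709 0.2097 0.137 ]] [0.4742 0.1921 0.137 ] 83.55405366815575 [np.float64(0.011175822328164815), np.float64(0.03578387315424333), np.float64(0.012128433573465186), np.float64(0.03458019669087455)]
plate [[0.4807 0.2524 0.082 ]
 [0.4621 0.124  0.082 ]] [0.4714 0.1882 0.082 ] 81.76357318403926 0.12971833253024218
hookfront [[ 0.4795  0.0611  0.099 ]
 [ 0.4798  0.0271  0.099 ]
 [ 0.4789 -0.0353  0.099 ]
 [ 0.4787 -0.0693  0.099 ]]
slot back edge [[ 0.4868  0.0745  0.03  ]
 [ 0.4881 -0.0826  0.03  ]]
slot flare edge [[ 0.4692  0.0757  0.03  ]
 [ 0.4679 -0.0829  0.03  ]]
```

```bash
cat >> h.py <<'E'
def go(x,y,z,yd):
    "tool-frame mm shift and turn (rad) from the present pose to TCP (x,y,z) with tool y at yaw yd degrees"
    s=r.read_state();M=R.from_quat(s["tool_rot"]).as_matrix()
    d=M.T@(np.array([x,y,z])-s["tcp_pos"])*1000
    cur=np.degrees(np.arctan2(M[1,1],M[0,1])); t=np.radians(cur-yd)
    print("t",round(s["time"],2),"tcp",s["tcp_pos"].round(4),"yaw",cur.round(2),"z",M[:,2].round(3),"shift",d.round(1),"turn",t.round(3),"F",s["force"].round(1),"op",round(s["opening"],4))
E
python3 -m inch '[[-41,-22,0,0.14],[-82,-44,0,0.28],[-123,-66,0,0.42],[-164,-88,0,0.56],[-205,-110,0,0.70]]' 60 
python3 -c "
from h import *
go(.474,.192,.206,-7.5)"
```

```text
time: 0.6
tcp_pos: [0.3402, 0.3452, 0.205]
tool_rot: [0.499, 0.867, -0.0, -0.0]
force: [0.7, -0.1, 0.2]
opening: 0.0602
grip_force: 0.0
t 0.6 tcp [0.3402 0.3452 0.205 ] yaw 30.18 z [-0. -0. -1.] shift [-199.7   38.6   -1. ] turn 0.658 F [ 0.7 -0.1  0.2] op 0.0602
```

```bash
python3 -m inch '[[-40,8,0,0.132],[-80,16,0,0.264],[-120,24,0,0.396],[-160,32,0,0.528],[-200,39,0,0.658]]' >/dev/null
python3 -m inch '[[0,0,0,0],[0,0,0,0],[0,0,0,0]]'  >/dev/null
python3 - <<'E'
from h import *
go(.474,.192,.206,-7.5)
s=r.read_state();np.savetxt("w1.txt",wristT(s))
cv2.imwrite("pics/w1.png",r.get_image("wrist"))
E
```

```text
t 1.4 tcp [0.4739 0.195  0.2052] yaw -7.13 z [-0.001  0.    -1.   ] shift [-2.9  0.4 -0.8] turn 0.007 F [ 0.2 -0.4 -0.2] op 0.0599
```

View pics/w1.png

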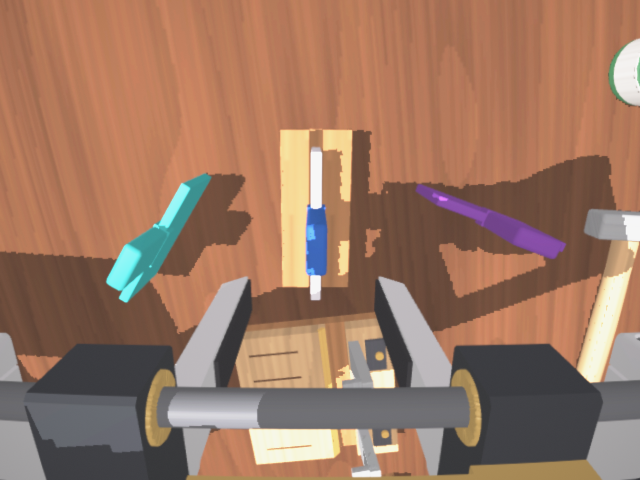

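The wrist view shows the blue grip at u 306–327, its top face at v 222–275, and the plate from (316,150) to (315,297), square to the tool. Now I check the numbers.

Run:
```python
from h import *
np.set_printoptions(precision=4,suppress=True)
T=np.loadtxt("w1.txt")
G=ray("wrist",[(316.5,222),(316.5,275),(306,275),(327,275)],.137,T);print(G,G[:2].mean(0),np.linalg.norm(G[0]-G[1]),np.linalg.norm(G[2]-G[3]))
P=ray("wrist",[(316,150),(315.5,298)],.082,T);print(P,P.mean(0),yaw(P[1],P[0]),np.linalg.norm(P[0]-P[1]))
S=ray("wrist",[(280,130),(353,130),(349,287),(279,287)],.045,T);print(S,S.mean(0),yaw(S[3],S[0]),yaw(S[2],S[1]))
J=ray("wrist",[(320,325),(333,400)],.03,T);print(J)
x,y,_=G[:2].mean(0);go(x,y,.093,-7)
```

```text
[[0.4789 0.214  0.137 ]
 [0.4746 0.1782 0.137 ]
 [0.4677 0.1791 0.137 ]
 [0.4815 0.1774 0.137 ]] [0.4767 0.1961 0.137 ] 0.03600624969050058 0.013876832507306014
[[0.484  0.2553 0.082 ]
 [0.4692 0.137  0.082 ]] [0.4766 0.1961 0.082 ] 82.88036993606916 0.1192342986417014
[[0.4565 0.2728 0.045 ]
 [0.5161 0.2655 0.045 ]
 [0.4991 0.1273 0.045 ]
 [0.4355 0.1352 0.045 ]] [0.4768 0.2002 0.045 ] 81.33175578863747 82.97063869700433
[[ 0.4675  0.0841  0.03  ]
 [ 0.4707 -0.0057  0.03  ]]
t 1.45 tcp [0.4739 0.1952 0.2053] yaw -7.1 z [-0.001  0.    -1.   ] shift [  1.2   2.8 112.3] turn -0.002 F [ 1.2  0.9 -0.5] op 0.06
```

```bash
python3 -m inch '[[1,3,20,0],[1,3,50,0],[1,3,80,0],[1,3,100,0],[1,3,112,0]]' 60 >/dev/null
python3 -m inch '[[0,0,0,0],[0,0,0,0],[0,0,0,0],[0,0,0,0],[0,0,0,0]]' 0 30 
python3 -m inch '[[0,0,0,0],[0,0,0,0],[0,0,0,0]]'
```

```text
time: 2.45
tcp_pos: [0.4784, 0.1951, 0.0945]
tool_rot: [0.75, 0.661, 0.001, 0.0]
force: [-0.0, -0.8, 0.8]
opening: 0.0233
grip_force: 0.0
time: 2.75
tcp_pos: [0.4776, 0.195, 0.0938]
tool_rot: [0.75, 0.661, -0.0, -0.0]
force: [-0.6, 0.6, 2.7]
opening: 0.0143
grip_force: 30.0
```

```bash
python3 -m inch '[[0,0,-15,0],[0,0,-35,0],[0,0,-60,0],[0,0,-90,0],[0,0,-120,0]]'
python3 - <<'E'
from h import *
go(.4715,-.004,.21,0.4)
E
```

```text
time: 3.25
tcp_pos: [0.4774, 0.1946, 0.2134]
tool_rot: [0.75, 0.661, -0.001, -0.0]
force: [0.4, -0.1, -2.1]
opening: 0.0138
grip_force: 30.0
t 3.25 tcp [0.4774 0.1946 0.2134] yaw -7.22 z [-0.002 -0.001 -1.   ] shift [-197.8   19.1    3.5] turn -0.133 F [ 0.4 -0.1 -2.1] op 0.0138
```

```bash
python3 -m inch '[[-40,4,0,-0.03],[-80,8,0,-0.06],[-120,12,0,-0.09],[-160,16,0,-0.12],[-198,19,0,-0.133]]' >/dev/null
python3 -m inch '[[0,0,0,0],[0,0,0,0],[0,0,0,0],[0,0,0,0]]'  >/dev/null
python3 - <<'E'
from h import *
go(.4715,-.004,.21,0.4)
s=r.read_state();np.savetxt("w2.txt",wristT(s))
i=r.get_image("wrist");cv2.imwrite("pics/w2.png",i)
t=r.get_image("top");cv2.imwrite("pics/t2.png",t)
E
```

```text
t 4.15 tcp [ 0.4718 -0.0028  0.2132] yaw 0.51 z [-0.  0. -1.] shift [-1.2 -0.3  3.2] turn 0.002 F [-0.2  0.4 -2.5] op 0.014
```

View pics/w2.png

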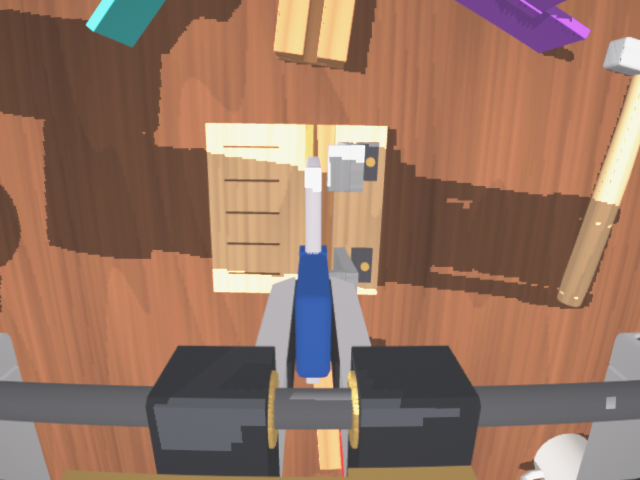

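The wrist view looks down on the jig: corners at (206,124), (387,126), (376,294) and (213,292), slot at u 306–333 at v 125, far hook's front edge at u≈329, and the plate end at u≈313. I enlarge it.

Run:
```python
import cv2
i=cv2.imread("pics/w2.png")
cv2.imwrite("pics/c2.png",cv2.resize(i[115:305,200:400],None,fx=3,fy=3,interpolation=cv2.INTER_CUBIC))
```

```text
(no output)
```

View pics/c2.png

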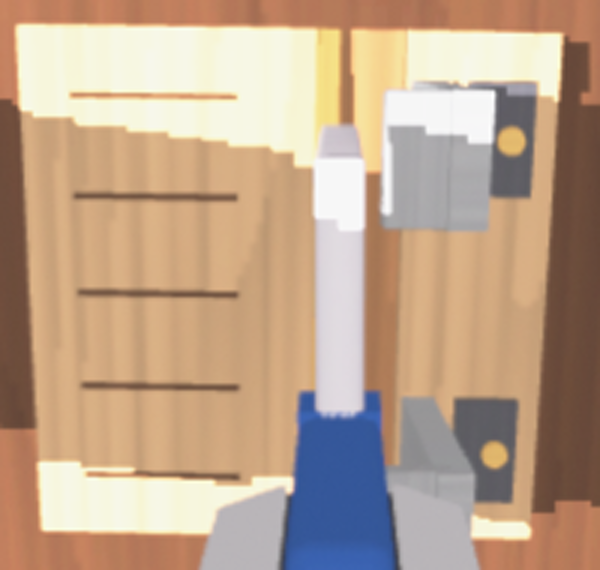

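Run:
```python
from h import *
np.set_printoptions(precision=4,suppress=True)
T=np.loadtxt("w2.txt"); c=lambda L:np.array(L)/3+[200,115]
J=ray("wrist",c([(17,25),(563,35),(530,538),(42,531)]),.03,T);print("jig",J,J.mean(0),yaw(J[3],J[0]),yaw(J[2],J[1]),yaw(J[0],J[1]),yaw(J[3],J[2]),np.linalg.norm(J-np.roll(J,1,0),axis=1))
print("flaretop",ray("wrist",c([(317,28),(408,32),(398,320)]),.03,T),"flarebot",ray("wrist",c([(342,28)]),.023,T))
print("hook",ray("wrist",c([(384,90),(382,225)]),.092,T),ray("wrist",c([(392,90)]),.099,T))
print("foot",ray("wrist",c([(320,127),(359,127)]),.131,T),"platetop",ray("wrist",c([(314,215),(365,215),(319,410),(361,410)]),.201,T))
```

```text
jig [[ 0.3768  0.0772  0.03  ]
 [ 0.537   0.0758  0.03  ]
 [ 0.5357 -0.0838  0.03  ]
 [ 0.3754 -0.0831  0.03  ]] [ 0.4562 -0.0035  0.03  ] 89.4751325458647 89.53276123867983 -0.5254679764258217 -0.23995798113077424 [0.1603 0.1602 0.1595 0.1603]
flaretop [[ 0.4649  0.0768  0.03  ]
 [ 0.4915  0.0759  0.03  ]
 [ 0.4905 -0.0107  0.03  ]] flarebot [[0.4722 0.0769 0.023 ]]
hook [[0.4825 0.0622 0.092 ]
 [0.4826 0.0288 0.092 ]] [[0.4841 0.0625 0.099 ]]
foot [[0.4674 0.0561 0.131 ]
 [0.4758 0.0562 0.131 ]] platetop [[0.4676 0.0477 0.201 ]
 [0.4758 0.0478 0.201 ]
 [0.4686 0.0149 0.201 ]
 [0.4756 0.015  0.201 ]]
```

Everything agrees: the slot's middle is at x≈0.4815, y≈-0.0035, jig yaw≈-0.5°, and the plate's foot is now at slot x≈-10. I lower it at slot x≈-6.5, which clears the hooks by about 4 mm.

```bash
python3 -m inch '[[0,3.3,20,0.017],[0,3.3,45,0.017],[0,3.3,70,0.017],[0,3.3,90,0.017],[0,3.3,100,0.017]]' 
python3 -m inch '[[0,0,3,0],[0,0,6,0],[0,0,9,0],[0,0,11,0],[0,0,11,0]]'
```

```text
time: 4.75
tcp_pos: [0.4738, -0.003, 0.1112]
tool_rot: [0.71, 0.704, -0.001, -0.001]
force: [-0.9, 0.4, -1.9]
opening: 0.0143
grip_force: 30.0
time: 5.25
tcp_pos: [0.4752, -0.0039, 0.1028]
tool_rot: [0.711, 0.704, 0.0, 0.0]
force: [-0.2, 0.6, -2.3]
opening: 0.0141
grip_force: 30.0
```

```bash
python3 -m inch '[[0,0,2,0],[0,0,4,0],[0,0,5,0],[0,0,5,0],[0,0,5,0]]' 
python3 -c "
from h import *
go(.4815,-.0035,.0958,-.5)
for n in ('side','top'): cv2.imwrite('pics/%s3.png'%n,r.get_image(n))
a=cv2.imread('pics/side3.png')[170:320,230:380];b=cv2.imread('pics/top3.png')[190:320,270:400]
f=lambda i:cv2.resize(i,(400,400),interpolation=cv2.INTER_CUBIC)
cv2.imwrite('pics/p3.png',np.hstack([f(a),f(b)]))
"
```

```text
time: 5.75
tcp_pos: [0.475, -0.0039, 0.0974]
tool_rot: [0.711, 0.704, 0.0, -0.0]
force: [-0.8, 0.4, -2.0]
opening: 0.0143
grip_force: 30.0
t 5.75 tcp [ 0.475  -0.0039  0.0974] yaw -0.57 z [-0.  0. -1.] shift [0.4 6.5 1.6] turn -0.001 F [-0.8  0.4 -2. ] op 0.0143
```

View pics/p3.png

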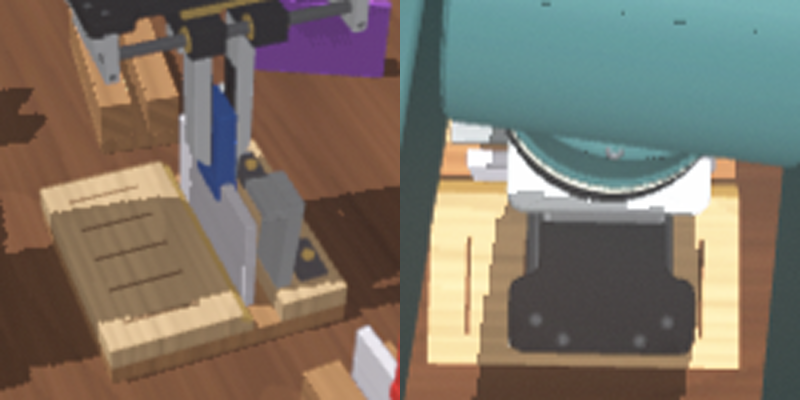

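The plate's foot is in the slot, about 2 mm off the floor, upright and in front of the hooks. Now I open the fingers around the grip, so it can lean, and draw its top out over the deck with the far finger.

```bash
python3 -m inch '[[0,0,1,0],[0,0,1,0],[0,0,1,0],[0,0,1,0]]' 46 >/dev/null
python3 -m inch '[[0,-8,1,0],[0,-14,1,0],[0,-18,1,0],[0,-22,1,0],[0,-26,1,0]]' 
python3 -m inch '[[0,-4,0,0],[0,-8,0,0],[0,-12,0,0],[0,-16,0,0],[0,-18,0,0]]' 
python3 -c "
from h import *
go(.4815,-.0035,.0958,-.5)
cv2.imwrite('pics/side4.png',r.get_image('side'))
a=cv2.imread('pics/side4.png')[150:320,210:380]
cv2.imwrite('pics/p4.png',cv2.resize(a,(560,560),interpolation=cv2.INTER_CUBIC))
"
```

```text
time: 6.75
tcp_pos: [0.4487, -0.0036, 0.0956]
tool_rot: [0.711, 0.704, 0.0, 0.0]
force: [0.3, 0.4, -0.4]
opening: 0.0462
grip_force: 0.0
time: 7.25
tcp_pos: [0.4306, -0.0034, 0.0954]
tool_rot: [0.711, 0.704, -0.0, -0.0]
force: [-0.3, 1.3, 0.3]
opening: 0.0458
grip_force: 0.1
t 7.25 tcp [ 0.4306 -0.0034  0.0954] yaw -0.57 z [-0.  0. -1.] shift [ 0.4 50.9 -0.4] turn -0.001 F [-0.3  1.3  0.3] op 0.0458
```

View pics/p4.png

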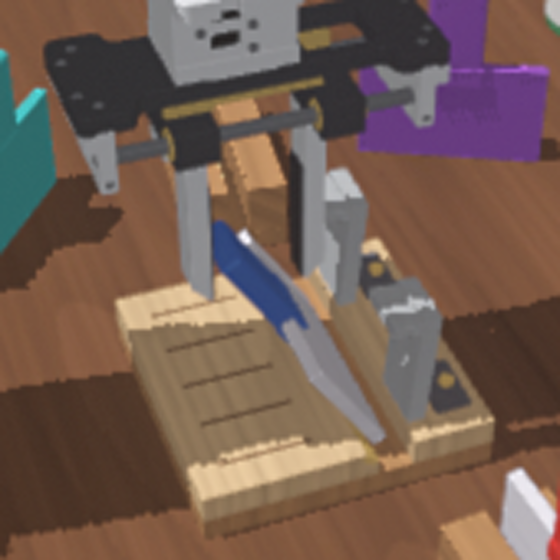

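The plate leans out roughly 35° against the near finger, with its foot in the slot. I straighten it slowly with that finger, pausing at about 20°.

```bash
python3 -m inch '[[0,5,0,0],[0,10,0,0],[0,15,0,0],[0,20,0,0],[0,25,0,0]]' 
python3 -m inch '[[0,0,0,0],[0,4,0,0],[0,8,0,0],[0,12,0,0],[0,16,0,0]]' 
python3 -m inch '[[0,4,0,0],[0,8,0,0],[0,12,0,0],[0,15,0,0],[0,18,0,0]]' 
python3 -c "
from h import *
go(.5115,-.0035,.0958,-.5)
cv2.imwrite('pics/side5.png',r.get_image('side'))
a=cv2.imread('pics/side5.png')[150:320,210:380]
cv2.imwrite('pics/p5.png',cv2.resize(a,(560,560),interpolation=cv2.INTER_CUBIC))
"
```

```text
time: 7.8
tcp_pos: [0.4567, -0.0037, 0.0954]
tool_rot: [0.711, 0.704, 0.0, -0.0]
force: [0.4, 1.0, 0.8]
opening: 0.0458
grip_force: 0.1
time: 8.3
tcp_pos: [0.4724, -0.0039, 0.0955]
tool_rot: [0.711, 0.704, 0.0, 0.0]
force: [-0.1, -0.5, 1.3]
opening: 0.0459
grip_force: 0.0
time: 8.8
tcp_pos: [0.4903, -0.004, 0.0954]
tool_rot: [0.711, 0.704, 0.0, -0.0]
force: [1.3, 0.6, 0.2]
opening: 0.046
grip_force: 0.0
t 8.8 tcp [ 0.4903 -0.004   0.0954] yaw -0.57 z [-0.  0. -1.] shift [ 0.7 21.2 -0.4] turn -0.001 F [1.3 0.6 0.2] op 0.046
```

View pics/p5.png

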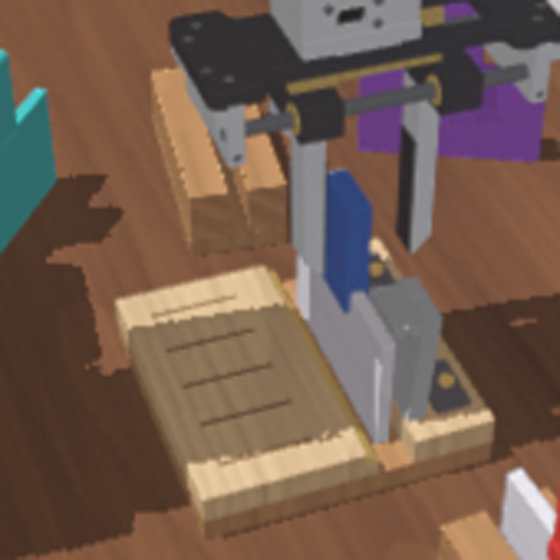

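The plate is now nearly upright, with its foot in the slot. I continue until it rests on the posts.

```bash
python3 -m inch '[[0,3,0,0],[0,6,0,0],[0,9,0,0],[0,12,0,0],[0,15,0,0]]' 
python3 -m inch '[[0,2,0,0],[0,4,0,0],[0,6,0,0],[0,6,0,0],[0,6,0,0]]' 
python3 -c "
from h import *
go(.4815,-.0035,.0958,-.5)
cv2.imwrite('pics/side6.png',r.get_image('side'))
a=cv2.imread('pics/side6.png')[150:320,210:380]
cv2.imwrite('pics/p6.png',cv2.resize(a,(560,560),interpolation=cv2.INTER_CUBIC))
"
```

```text
time: 9.35
tcp_pos: [0.5053, -0.0042, 0.0955]
tool_rot: [0.711, 0.704, 0.0, -0.0]
force: [0.1, -0.3, 0.0]
opening: 0.0463
grip_force: 0.0
time: 9.85
tcp_pos: [0.5107, -0.0042, 0.0954]
tool_rot: [0.711, 0.704, -0.0, -0.0]
force: [-1.2, -0.3, 1.3]
opening: 0.0461
grip_force: 0.7
t 9.85 tcp [ 0.5107 -0.0042  0.0954] yaw -0.57 z [-0.001  0.    -1.   ] shift [  0.5 -29.2  -0.4] turn -0.001 F [-1.2 -0.3  1.3] op 0.0461
```

View pics/p6.png

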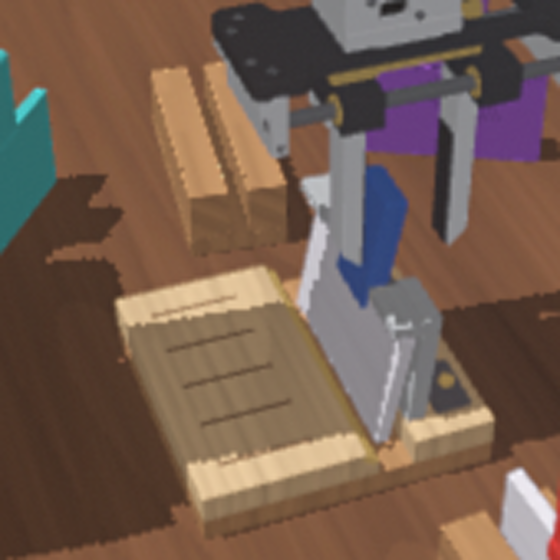

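The plate leans back against the posts under the hooks, touched lightly by the near finger. I work out its lean and foot position from the end-edge pixels already read, in the plane of the plate's near end (y≈-0.064).

Run:
```python
from h import *
np.set_printoptions(precision=4,suppress=True)
def yplane(uv,y):
    c=r.get_calibration("side");T=np.asarray(c["cam_to_world"])
    n=cv2.undistortPoints(np.array(uv,float).reshape(-1,1,2),np.array(c["mtx"]),np.array(c["dist_coeffs"]))[:,0]
    d=np.c_[n,np.ones(len(n))]@T[:3,:3].T;o=T[:3,3]
    return o+d*((y-o[1])/d[:,1])[:,None]
c=lambda L:np.array(L)/(560/170)+[210,150]
for n,b,t in (("rest",(379,440),(404,330)),("upright",(379,438),(392,350))):
    p=yplane(c([b,t]),-.064);print(n,p-[.4815,0,.014],"lean",np.degrees(np.arctan2(p[1,0]-p[0,0],p[1,2]-p[0,2])))
# check on jig: slot block end corner (492,420) top back, y=-.0838
print(yplane(c([(490,418),(202,495)]),-.0835))
```

```text
rest [[-0.0041 -0.064   0.0002]
 [ 0.0069 -0.064   0.075 ]] lean 8.374514166297566
upright [[-0.0042 -0.064   0.0018]
 [ 0.0008 -0.064   0.0634]] lean 4.642986761438078
[[ 0.5316 -0.0835  0.0294]
 [ 0.3738 -0.0835  0.0328]]
```

Corrected by the side camera's error on the jig corner (about 3 mm), the foot is at slot x≈+3 on the floor and the lean is about 8°, inside all limits. I back off, rise, and check by image code that nothing shifted.

```bash
python3 -m inch '[[0,-2,0,0],[0,-4,0,0],[0,-7,0,0],[0,-10,0,0],[0,-10,0,0]]' 
python3 -m inch '[[0,0,-10,0],[0,0,-30,0],[0,0,-60,0],[0,0,-90,0],[0,0,-120,0]]'
python3 -m inch '[[0,0,0,0],[0,0,0,0],[0,0,0,0],[0,0,0,0]]' >/dev/null
python3 - <<'E'
from h import *
np.set_printoptions(precision=4,suppress=True)
s=r.read_state();T=wristT(s);w=r.get_image("wrist");b=r.get_image("side");r.get_image("side");b2=r.get_image("side")
print("side motion",cv2.absdiff(b,b2)[170:320,230:380].max())
o=cv2.imread("pics/side0.png")
def blobs(i,lo,hi,name):
    m=cv2.inRange(cv2.cvtColor(i,cv2.COLOR_BGR2HSV),lo,hi)
    n,_,st,ce=cv2.connectedComponentsWithStats(m)
    for k in range(1,n):
        if st[k,4]>60: print(name,st[k],ce[k].round(1))
blobs(b,(105,120,40),(122,255,255),"side blue")
blobs(cv2.imread("pics/side6.png"),(105,120,40),(122,255,255),"side6 blue")
blobs(b,(0,200,90),(4,255,255),"red now");blobs(o,(0,200,90),(4,255,255),"red start")
m=cv2.inRange(cv2.cvtColor(w,cv2.COLOR_BGR2HSV),(105,120,40),(122,255,255))
n,l,st,ce=cv2.connectedComponentsWithStats(m);k=1+st[1:,4].argmax()
c=cv2.findContours((l==k).astype(np.uint8),0,2)[0][0]
q=cv2.approxPolyDP(c,3,True)[:,0];print("wrist blue",st[k],q.tolist())
print("at z .137 in slot",ray("wrist",q,.137,T)[:,:2]-[.4815,-.0035])
go(.4815,-.0035,.2,-.5)
E
```

```text
time: 10.4
tcp_pos: [0.5007, -0.0041, 0.0955]
tool_rot: [0.711, 0.704, 0.0, 0.0]
force: [0.1, 0.4, 0.4]
opening: 0.046
grip_force: 0.0
time: 10.9
tcp_pos: [0.5011, -0.0041, 0.2175]
tool_rot: [0.711, 0.704, 0.0, 0.0]
force: [0.3, -0.7, 0.1]
opening: 0.0462
grip_force: 0.0
side motion 31
side blue [313 201  20  42 506] [322.6 220.1]
side6 blue [313 201  20  42 389] [324.  220.4]
wrist blue [ 294  204   32   68 1710] [[294, 204], [295, 247], [309, 271], [324, 270], [325, 225], [310, 205]]
at z .137 in slot [[ 0.0067  0.029 ]
 [ 0.0067 -0.0002]
 [ 0.0159 -0.0174]
 [ 0.0261 -0.0167]
 [ 0.0268  0.0148]
 [ 0.0171  0.0283]]
t 11.5 tcp [ 0.5007 -0.0041  0.2145] yaw -0.57 z [-0.002  0.    -1.   ] shift [  0.4 -19.1  14.6] turn -0.001 F [-0.1  0.2 -0.3] op 0.046
```

The grip's outline in the side view is identical before and after release. The wrist view puts it square, about 1 mm off the middle, leaning about 8° onto the posts. Handing in.

```bash
python3 -c "
from cell import r
print(r.finish_job())"
```

```text
the job is handed in; nothing more can be done
None
```

The blue plate stands in the jig's slot, leaning back about 8° against the posts under the hooks, square and about 1 mm off the middle, the red plate was left alone in its stand, and the job was handed in at about 11.5 s (no verdict was returned).

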